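Stagger the stacking trays in the bathroom cabinet

TASK

Build up the stepped stack on the bamboo tray that is stuck to the shelf: seat the deep tray on it, slid about 2 cm (as far as its foot lets it) lengthwise away from the navy pill bottle, then seat the shallow tray, open side up, on the deep one, stepped the same amount back the other way, so that it ends straight above the bottom tray. The shallow tray stands on edge in its holder, so lay it down flat on the free part of the shelf first and take it again across its width. Both trays must sit flat and square on the lip below with their feet dropped in; leave everything else where it is.

Things in the scene. Friction and masses are not known exactly. Their poses are not given: they have to be found in the camera images.
- shelf: clear acrylic shelf, fixed: 480 (x) x 960 (y) x 12 mm, flat; origin at the centre of its underside, on the table. It is bare on the robot's side of the bottom tray, between the lens case and the jar
- base: bottom tray: bamboo stacking tray stuck to the shelf (cannot move), hairpins lying in it. 58 mm wide (its x), 110 mm long (its y), 38 mm tall. Origin: centre of its underside, on the shelf; z up
- base_rim (a point): centre of the bottom tray's mouth, level with its rim, 38 mm above the shelf. On all three trays the rim is turned inward as a flat lip, 12 mm wide along the long sides and 8 mm at the ends, leaving an opening 34 mm (x) by 94 mm (y)
- deep_center (a point): centre of the deep tray: loose bamboo tray (about 100 g) lying flat, open side up, at the left or right of the shelf. 58 mm wide (its x), 110 mm long (its y), 38 mm tall: foot 6 mm, then body 32 mm. The point is 19 mm above the foot's underside; z points out of the open side. Seated on the bottom tray the point is 51 mm above the shelf
- deep_foot (a point): centre of the underside of the deep tray's foot; the shallow tray has the same. Foot: 27 mm (x) by 54 mm (y) at the top, 6 mm deep, sides tapering to 21 by 48 mm. It drops into the opening below with 3.5 mm play each side in x and 20 mm each way in y; the flat underside round the foot then rests on the lip below
- shallow_center (a point): centre of the shallow tray: loose bamboo tray (about 80 g), 58 mm (its x) by 110 mm (its y), 30 mm tall: foot 6 mm, then body 24 mm. The point is 15 mm above the foot's underside; z points out of the open side. At the start it stands on a long side in the holder, like a book: x down, z level and away from the robot. Seated on the deep tray the point is 79 mm above the shelf
- shallow_edge (a point): middle of the long side that is uppermost at the start (62 mm above the shelf), half-way through the 24 mm body. The top 14 mm there can be pinched from above across the 24 mm, from lip to underside, clear of the foot. Stood on its other long side on the shelf and leaned over 25 degrees towards its underside, the tray falls flat on its foot when let go
- rack: low white holder fixed to the shelf that keeps the shallow tray upright: plate 70 x 130 x 4 mm with two fins 14 mm high, 28 mm apart, along its y; lift the tray straight up by 15 mm or more to clear it. Origin: centre of its underside, on the shelf; z up
- bottle_center (a point): upright closed navy pill bottle with a white cap, 44 mm across, 80 mm tall; it stands off one end of the bottom tray (its centre about 130 mm from the tray's). Site at its centre, 40 mm up; z up. Do not disturb
- tumbler_center (a point): white ceramic toothbrush tumbler, open at the top, 58 mm across the rim, 85 mm tall, standing off the other end of the bottom tray. Site on its axis, 42.5 mm up. Do not disturb
- lenscase_center (a point): flat plastic contact lens case with two round flip tops, 70 x 34 x 19 mm. Site at its centre; x along its 70 mm. Do not disturb
- jar_center (a point): small closed glass jar with a steel lid, 40 mm across, 40 mm tall. Site at its centre. Do not disturb
- soapdish_center (a point): glass soap dish, a shallow open box 85 x 115 x 24 mm. Site at its centre, half-way up. Do not disturb
- curler_center (a point): stainless steel eyelash curler lying flat, about 110 x 66 x 12 mm. Site near its middle. Do not disturb
- toothbrush_center (a point): bamboo toothbrush lying flat, 185 mm long along its y. Site at its centre, 4 mm above the shelf. Do not disturb
Things that resemble listed ones, but are neither listed nor needed, are in the scene too. Leave any purple or red look-alike of the part that bears deep_center alone.

How it is judged:
By the outcome, as a careful person would: the job done as asked, in the order asked, and still so for the second after the job is handed in, with the robot touching nothing.
It also fails if it takes over 70 s, if anything falls off the work surface, if the arm or the gripper's body presses on something with over 40 N, if the wrist force passes 120 N, or if a joint passes its speed limit or range.

ROBOT

A 6-joint arm with a two-finger parallel gripper is mounted at the origin on the work surface. World frame = base frame: x ahead of the robot, y to its left, z up, the work surface at z = 0. Lengths are in mm, angles in degrees, forces in N, time in s.
With the tool pointing down it reaches from about 300 to 850 mm from the base axis. Payload 4.2 kg.
Tool frame: the origin (TCP) lies between the finger pads; the fingertips stand 22 mm ahead of it and the grasp point (between the pads) lies 3 mm ahead of it; z points along the fingers, y is the direction in which the jaws open and shut (so a half turn about z gives the same grasp; the last joint's range is limited). The gripper opens to 91 mm and grips with 3 to 60 N. Pads are 32 mm wide; open, the fingers measure 118 mm over their backs; the gripper's body (76 mm by 178 mm) begins 60 mm behind the grasp point.
Start: joints at [-66.291, 18.312, 89.639, -0, 72.044, -1.146], TCP at [241.689, -521.754, 235.976] pointing down, gripper open.
Joint ranges: [-177.97, 177.97], [-48.28, 115.42], [12.27, 149.76], [-77.06, 257.06], [2.81, 150.46], [-146.56, 146.56]. Speed limits (degrees/s): [147.25, 147.25, 180, 180, 180, 180].

INTERFACE

Orientations are given as [roll, pitch, yaw] about the fixed x, y, z axes, in that order (R = Rz(yaw) Ry(pitch) Rx(roll)).
In Python, from workcell import * gives the robot as it stands.
- The arm moves only by the shell command python3 -m jog 'ROWS' [OPENING] [FORCE]. ROWS is text: rows parted by semicolons, each of 6 numbers parted by spaces: the shift along the tool's x, y, z in units of 0.5 m (1.0 is 0.5 m), then the turn, a rotation vector about the tool's x, y, z in units of pi/2 rad (1.0 is pi/2 rad). A call has 1 to 20 rows; each row is the pose to reach, as a shift and turn from the pose measured when the call began, along the tool's axes at that moment; what a row does not reach only later rows make up. A row lasts 1/12 s, in which the tool goes at most 41.7 mm and 7.16 degrees, less where a joint would pass 70% of its speed; a pose out of reach is approached as far as the arm can. A call with a number of a shift or a turn outside -1 to 1 is refused whole. A call with a gripper value outside its range is refused whole. OPENING is the opening, from -1 (shut) to 1 (fully open), set as the call begins (- or left out, the last holds). The fingers move at their own pace and stop on an object; FORCE is the grip in N (left out, the last holds). Time passes only in rows, so rows that repeat a pose let the fingers close. It gives the time, the measured TCP pose, the force and the opening at its end, in the units of the state.
- state(): the state, without advancing time (a new reading comes with each control period).
- grab_frame(name): name is "scene" or "top" or "wrist"; returns the picture (400x640x3 uint8, red, green, blue); there is no depth.
- calibration(name): a dict with "mtx" (3x3 intrinsics, pixels), "rvec" (rotation vector, rad) and "tvec" (3), from world to camera coordinates, as OpenCV has them. Camera axes: x right, y down, z forward; pixel columns grow to the right and rows downward; lengths in mm; the calibration is good to about 2 mm. A picture is of the moment at which its call begins: read the wrist's pose just before it. calibration takes no time and is no camera call; for the wrist camera it gives the pose at the moment of the call.
- job_done(): hands the job in, once; it reports no verdict.
Trained networks look in the newest picture that a camera, given by its name, has taken for a name from the list of things; names that differ only in an ending like _2 or _b are one class to them, and where a whole thing is asked for, a point or a joint stands for the part that bears it (a point fixed in the world has none). Each returns a list of dicts, best first, with "confidence" (0 to 1); they miss things now and then, are a little off and sometimes report something else, mostly with a low value. They report only what shows in the picture. A call takes as long as a camera call. They do not tell look-alikes from the thing itself.
- spot_in(query, camera): "rect" ([left, top, right, bottom] in pixels, round what is visible of it).
- tip_of(query, camera): "location" ([column, row] in pixels: a listed point, or the origin of a listed thing).
The state is a dict: "time_s": time; "qpos": joint angles; "qvel": joint speeds; "effort": joint torques, N m; "ee_pos": TCP position; "ee_rot": TCP orientation; "force": force on the tool from outside, world axes, zero at the start; "torque": the same for the moment, N m; "gripper_width": finger opening in mm.
Only numpy, scipy, OpenCV 4.12 (cv2) and the standard library are available. Lean on these libraries where they do the work, as an engineer would, in place of code of your own. Each camera call takes 0.05 s, during which the arm holds its last target. There are 200 camera calls.

## Working session

There is one attempt and no reset: what is moved stays moved. The work goes in short steps, Python scripts to look and compute and a shell command to move; the robot and the scene stay as the last step left them, time stands still between calls to the robot, and variables do not carry over. Pictures are saved under pics/ and viewed, about 8 in all and at most 12, crops included, and the job is handed in when it is done.

```bash
mkdir -p pics; ls; cat > h.py <<'E'
from workcell import *
import numpy as np, cv2
from scipy.spatial.transform import Rotation as Ro
def P(cal,X):
    return cv2.projectPoints(np.float64(X).reshape(-1,1,3),np.float64(cal['rvec']),np.float64(cal['tvec']),np.float64(cal['mtx']),None)[0].reshape(-1,2)
def ray(cal,px):
    R=cv2.Rodrigues(np.float64(cal['rvec']))[0];t=np.float64(cal['tvec']).ravel()
    d=R.T@np.linalg.inv(np.float64(cal['mtx']))@np.array([px[0],px[1],1.]);return -R.T@t,d/np.linalg.norm(d)
def onz(cal,px,z):
    c,d=ray(cal,px);return c+d*(z-c[2])/d[2]
def tri(rs):
    A=sum(np.eye(3)-np.outer(d,d) for c,d in rs);b=sum((np.eye(3)-np.outer(d,d))@c for c,d in rs)
    X=np.linalg.solve(A,b);return X,[round(float(np.linalg.norm(np.cross(X-c,d))),1) for c,d in rs]
def save(n,im): cv2.imwrite('pics/'+n+'.png',im[:,:,::-1])
E
python3 - <<'E'
from h import *
a=grab_frame('scene');b=grab_frame('top')
save('scene',a);save('top',b)
cs,ct=calibration('scene'),calibration('top')
print(ray(cs,(320,200)),ray(ct,(320,200)))
for q in "base_rim deep_center deep_foot shallow_center shallow_edge rack bottle_center tumbler_center lenscase_center jar_center".split():
    A=tip_of(q,'scene');B=tip_of(q,'top')
    f=lambda L:[(np.round(d['location']).tolist(),round(d['confidence'],2)) for d in L[:3]]
    print(q,f(A),f(B))
    if A and B:
        X,e=tri([ray(cs,A[0]['location']),ray(ct,B[0]['location'])]);print('   ',X.round(),e)
E
```

```text
pics
(array([ 975.83275139, -660.55812787,  903.33619093]), array([-0.40312592,  0.52000303, -0.75305136])) (array([ 419.60370821, -114.77173431, 1193.96557698]), array([ 0.10403153,  0.02403467, -0.99428355]))
base_rim [([352.0, 206.0], 0.77)] [([298.0, 178.0], 0.98)]
    [604. -23.  47.] [2.7, 2.7]
deep_center [([135.0, 277.0], 0.85), ([256.0, 249.0], 0.83), ([208.0, 205.0], 0.78)] [([392.0, 217.0], 0.8), ([390.0, 296.0], 0.76), ([479.0, 285.0], 0.64)]
    [ 440. -437.  117.] [153.8, 153.8]
deep_foot [([259.0, 249.0], 0.96), ([211.0, 209.0], 0.8), ([136.0, 279.0], 0.67)] [([394.0, 220.0], 0.81), ([479.0, 284.0], 0.81), ([387.0, 293.0], 0.7)]
    [ 486. -305.   22.] [5.4, 5.4]
shallow_center [([377.0, 124.0], 0.8)] [([171.0, 232.0], 0.77)]
    [440. 354.  46.] [0.1, 0.1]
shallow_edge [([378.0, 118.0], 0.5)] [([168.0, 230.0], 0.88)]
    [445. 353.  74.] [0.3, 0.3]
rack [([379.0, 126.0], 0.6), ([374.0, 128.0], 0.56)] [([174.0, 232.0], 0.58)]
    [446. 350.  39.] [5.8, 5.8]
bottle_center [([327.0, 230.0], 0.7), ([369.0, 176.0], 0.68)] [([256.0, 185.0], 0.62)]
    [ 557.   67. -156.] [93.9, 93.9]
tumbler_center [([329.0, 232.0], 0.79), ([356.0, 210.0], 0.61)] [([341.0, 174.0], 0.89)]
    [ 615. -150.   58.] [0.3, 0.3]
lenscase_center [([352.0, 160.0], 0.59), ([378.0, 124.0], 0.23)] [([240.0, 222.0], 0.52)]
    [475. 156.  27.] [1.0, 1.0]
jar_center [] [([392.0, 222.0], 0.72), ([345.0, 234.0], 0.47)]
```

```bash
python3 - <<'E'
import cv2
a=cv2.imread('pics/top.png');b=cv2.imread('pics/scene.png')
cv2.imwrite('pics/t2.png',cv2.resize(a[130:350,120:520],None,fx=2,fy=2,interpolation=cv2.INTER_CUBIC))
cv2.imwrite('pics/s2.png',cv2.resize(b[80:330,100:450],None,fx=2.2,fy=2.2,interpolation=cv2.INTER_CUBIC))
E
```

```text
(no output)
```

View pics/t2.png

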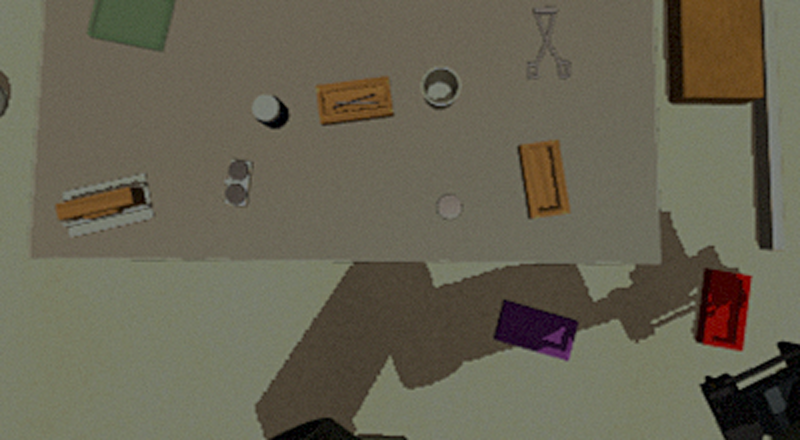

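View pics/s2.png

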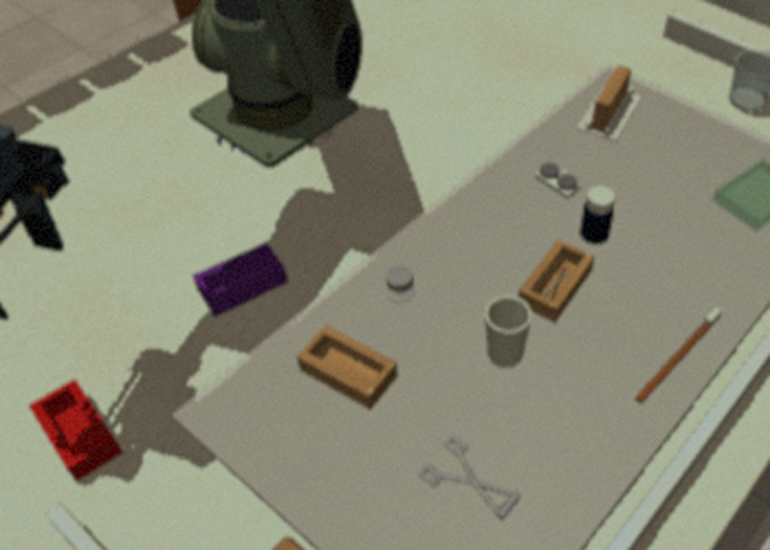

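Two pictures show the shelf: the bottom tray is at top px (297,180), with the bottle on its +y side and the tumbler on its -y side. The bamboo deep tray is at (391,220), and the shallow tray is in its holder at (170,231). The purple and red trays are decoys. Next is a closer look from the wrist.

```bash
cat >> h.py <<'E'
def rows(pos,rot):
    "pos mm of TCP, rot = Rotation; prints shift/turn in jog units from the measured pose"
    s=state();R0=Ro.from_euler('xyz',s['ee_rot'],degrees=True)
    sh=R0.inv().apply(np.array(pos)-s['ee_pos'])/500
    tu=(R0.inv()*rot).as_rotvec()/(np.pi/2)
    n=max(np.linalg.norm(sh)*500/41.7,np.linalg.norm(tu)*90/7.16)
    print('ROW',' '.join('%.4f'%v for v in [*sh,*tu]),'nrows %.1f'%n)
def down(jaw):
    "tool down, jaw axis (tool y) at world yaw jaw deg; choose half turn nearest to now"
    s=state();R0=Ro.from_euler('xyz',s['ee_rot'],degrees=True);best=None
    for k in (0,180):
        a=np.radians(jaw+k);y=np.array([np.cos(a),np.sin(a),0]);z=np.array([0,0,-1.]);x=np.cross(y,z)
        R=Ro.from_matrix(np.column_stack([x,y,z]));g=(R0.inv()*R).magnitude()
        if best is None or g<best[0]: best=(g,R)
    return best[1]
E
python3 - <<'E'
from h import *
s=state();print(s['ee_rot'],s['gripper_width'])
R=Ro.from_euler('xyz',s['ee_rot'],degrees=True);print(R.as_matrix().round(2))
c=calibration('wrist');C,d=ray(c,(320,200));print(R.inv().apply(C-s['ee_pos']),R.inv().apply(d),c['mtx'])
# deep tray yaw, from top view
ct=calibration('top')
for p in [(520,143),(558,141),(569,213),(530,217)]: print(onz(ct,(120+p[0]/2,130+p[1]/2),50).round())
for p in [(317,85),(388,77),(394,117),(320,125)]: print(onz(ct,(120+p[0]/2,130+p[1]/2),50).round())
rows([486-40,-305,250],down(8))
E
```

```text
[1.79996297e+02 4.36330947e-04 2.48547059e+01] 91.33539833744913
[[ 0.91  0.42  0.  ]
 [ 0.42 -0.91 -0.  ]
 [-0.    0.   -1.  ]]
[  82.88979385    0.70251879 -148.83986129] [-0.28732634 -0.0039471   0.95782461] [[344.91433372   0.         321.70517515]
 [  0.         344.91433372 201.12459109]
 [  0.           0.           1.        ]]
[ 536. -265.   50.]
[ 540. -321.   50.]
[ 434. -336.   50.]
[ 427. -279.   50.]
[621.  38.  50.]
[634. -68.  50.]
[574. -78.  50.]
[561.  32.  50.]
ROW 0.5530 -0.2216 -0.0281 0.0000 0.0000 -0.8127 nrows 10.2
```

```bash
python3 - <<'E'
from h import *
rows([484,-302,190],down(97.5))
E
```

```text
ROW 0.6244 -0.1951 0.0919 0.0000 -0.0000 0.1928 nrows 7.9
```

```bash
python3 -m jog '0.625 -0.195 0.09 0 0 0.193;0.625 -0.195 0.09 0 0 0.193;0.625 -0.195 0.09 0 0 0.193;0.625 -0.195 0.09 0 0 0.193;0.625 -0.195 0.09 0 0 0.193;0.625 -0.195 0.09 0 0 0.193;0.625 -0.195 0.09 0 0 0.193;0.625 -0.195 0.09 0 0 0.193;0.625 -0.195 0.09 0 0 0.193;0.625 -0.195 0.09 0 0 0.193;0.625 -0.195 0.09 0 0 0.193' 1
python3 - <<'E'
from h import *
print(state()['ee_pos'],state()['qvel'])
c=calibration('wrist');im=grab_frame('wrist');save('w1',im)
for q in ['deep_center','deep_foot']:
    for d in tip_of(q,'wrist')[:2]: print(q,d, onz(c,d['location'],31 if 'cen' in q else 12).round(1))
print(spot_in('deep_center','wrist')[:2])
E
```

```text
time_s: 2.02
ee_pos: [484.1, -302.0, 190.9]
ee_rot: [180.0, 0.0, 7.5]
force: [-0.4, -0.7, -0.0]
gripper_width: 91.2
[ 484.08130409 -301.99940021  190.90139097] [-1.99040993 -0.65200735  0.08311094 -0.0160943  -0.05645484  0.04196133]
deep_center {'location': [317.5, 185.0], 'confidence': 0.97} [ 488.6 -298.4   31. ]
deep_center {'location': [283.7, 369.5], 'confidence': 0.55} [ 276.6 -288.2   31. ]
deep_foot {'location': [323.7, 182.0], 'confidence': 0.88} [ 487.5 -304.5   12. ]
deep_foot {'location': [287.7, 359.2], 'confidence': 0.86} [ 273.9 -291.1   12. ]
[{'rect': [229.2, 329.0, 330.5, 378.2], 'confidence': 0.97}, {'rect': [282.0, 125.2, 352.6, 249.5], 'confidence': 0.75}]
```

View pics/w1.png

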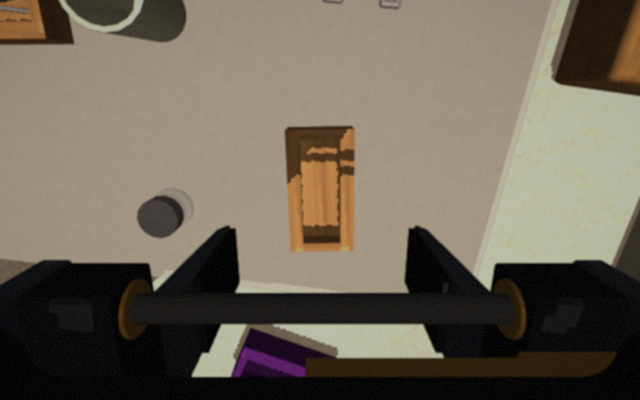

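The tray is centred between the fingers, with rim corners at about (287,128), (354,127), (353,250) and (292,251).

```bash
python3 - <<'E'
from h import *
c=calibration('wrist')
Q=np.array([onz(c,p,50) for p in [(287,128),(354,127),(353,250),(292,251)]]);print(Q.round(1),Q.mean(0).round(1))
for a,b in [(3,0),(2,1),(0,1),(3,2)]:
    v=Q[b]-Q[a];print(np.linalg.norm(v).round(1),np.degrees(np.arctan2(v[1],v[0])).round(1))
rows([486,-301,35],down(97))
E
```

```text
[[ 537.6 -268.2   50. ]
 [ 545.5 -322.9   50. ]
 [ 435.8 -339.1   50. ]
 [ 427.7 -283.7   50. ]] [ 486.6 -303.5   50. ]
111.0 8.0
110.9 8.4
55.3 -81.8
56.1 -81.7
ROW 0.0057 -0.0037 0.3126 0.0004 -0.0001 0.0040 nrows 3.7
```

```bash
python3 - <<'E'
from h import *
rows([486.6,-303.5,43],down(98.2))
E
```

```text
ROW 0.0063 0.0014 0.2966 0.0004 -0.0001 -0.0093 nrows 3.6
```

```bash
python3 -m jog '0.006 0.001 0.08 0 0 -0.009;0.006 0.001 0.15 0 0 -0.009;0.006 0.001 0.22 0 0 -0.009;0.006 0.001 0.28 0 0 -0.009;0.006 0.001 0.2955 0 0 -0.009;0.006 0.001 0.2965 0 0 -0.009;0.006 0.001 0.2965 0 0 -0.009;0.006 0.001 0.2965 0 0 -0.009' 1 
python3 -m jog '0 0 0 0 0 0;0 0 0 0 0 0;0 0 0 0 0 0;0 0 0 0 0 0;0 0 0 0 0 0;0 0 0 0 0 0;0 0 0 0 0 0;0 0 0 0 0 0' -1 20
python3 -m jog '0 0 -0.05 0 0 0;0 0 -0.12 0 0 0;0 0 -0.2 0 0 0;0 0 -0.28 0 0 0;0 0 -0.3 0 0 0;0 0 -0.3 0 0 0;0 0 -0.3 0 0 0'
python3 - <<'E'
from h import *
c=calibration('wrist');rows([570,-25,240],down(7))
for n in ('base_rim','tumbler_center'): pass
E
```

```text
time_s: 2.88
ee_pos: [487.7, -304.6, 45.2]
ee_rot: [179.8, -0.2, 8.1]
force: [0.6, 0.3, 0.0]
gripper_width: 90.9
time_s: 3.55
ee_pos: [487.7, -304.3, 45.5]
ee_rot: [179.8, -0.2, 8.1]
force: [-0.8, 1.9, 4.7]
gripper_width: 57.8
time_s: 4.13
ee_pos: [486.6, -303.8, 194.7]
ee_rot: [179.8, -0.2, 8.1]
force: [0.1, 0.1, -2.3]
gripper_width: 57.8
ROW 0.2442 -0.5282 -0.0913 0.0027 -0.0000 -0.9874 nrows 12.4
```

```bash
python3 -m jog '0.06 -0.11 -0.1 0 0 -0.08;0.07 -0.21 -0.1 0 0 -0.16;0.085 -0.29 -0.1 0 0 -0.24;0.1 -0.35 -0.1 0 0 -0.32;0.12 -0.4 -0.1 0 0 -0.4;0.14 -0.42 -0.1 0 0 -0.48;0.17 -0.43 -0.1 0 0 -0.56;0.2 -0.44 -0.1 0 0 -0.64;0.23 -0.45 -0.1 0 0 -0.72;0.24 -0.45 -0.1 0 0 -0.8;0.24 -0.45 -0.1 0 0 -0.88;0.24 -0.45 -0.1 0 0 -0.96;0.24 -0.45 -0.1 0 0 -0.987;0.24 -0.45 -0.1 0 0 -0.987;0.24 -0.45 -0.1 0 0 -0.987'
python3 - <<'E'
from h import *
print(state()['qpos'].round(1) if hasattr(state()['qpos'],'round') else state()['qpos'])
c=calibration('wrist');im=grab_frame('wrist');save('w2',im)
for q in ['base_rim','bottle_center','tumbler_center']:
    for d in tip_of(q,'wrist')[:2]: print(q,d, onz(c,d['location'],50).round(1))
E
```

```text
time_s: 5.38
ee_pos: [572.6, -63.9, 241.8]
ee_rot: [-179.9, 0.1, 96.9]
force: [-0.2, -0.0, -1.5]
gripper_width: 58.1
[ -7.5  18.3  88.9  -0.1  73.  -14.3]
base_rim {'location': [354.8, 138.8], 'confidence': 0.73} [600.  -18.7  50. ]
```

View pics/w2.png

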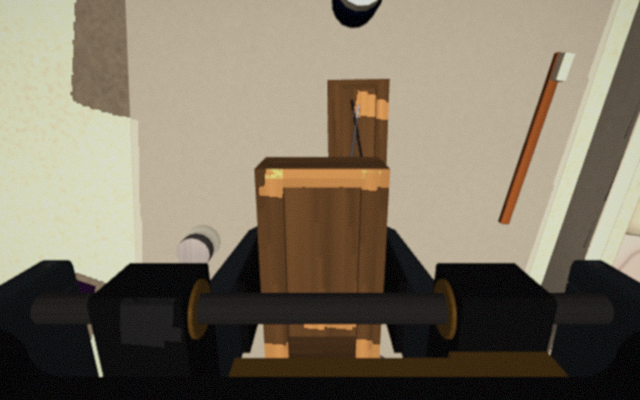

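The base's far end is visible, with corners at (328,80) and (390,79) and sides running down to the held tray's end at row 160. I'll take a second wrist view from another place and fit the edges numerically.

```bash
python3 - <<'E'
from h import *
rows([600,-95,200],down(7))
E
```

```text
ROW -0.0678 0.0456 0.0877 0.0010 0.0015 -0.0009 nrows 1.4
```

```bash
cat >> h.py <<'E'
def edge(im,p,q,half=6,n=25):
    "fit the strongest edge near segment p-q; returns refined p,q"
    g=cv2.GaussianBlur(im.astype(np.float32),(0,0),1.0).sum(2)
    p,q=np.float64(p),np.float64(q);d=(q-p)/np.linalg.norm(q-p);nn=np.array([-d[1],d[0]])
    o=np.arange(-half,half+.01,.25);T=np.linspace(0.08,.92,n);pts=[]
    for t in T:
        c=p+(q-p)*t;s=c+o[:,None]*nn
        v=cv2.remap(g,s[:,0].astype(np.float32)[None],s[:,1].astype(np.float32)[None],cv2.INTER_LINEAR)[0]
        pts.append(o[np.argmax(abs(np.gradient(v)))])
    pts=np.array(pts);k=np.ones(n,bool)
    for _ in range(4):
        f=np.polyfit(T[k],pts[k],1);r=abs(np.polyval(f,T)-pts);k=r<max(.5,np.median(r)*1.5)
    return p+nn*np.polyval(f,0),q+nn*np.polyval(f,1),int(k.sum())
E
python3 -m jog '-0.068 0.046 0.08 0 0 0;-0.068 0.046 0.088 0 0 0;-0.068 0.046 0.088 0 0 0;-0.068 0.046 0.088 0 0 0;-0.068 0.046 0.088 0 0 0;-0.068 0.046 0.088 0 0 0'
python3 - <<'E'
from h import *
c=calibration('wrist');im=grab_frame('wrist');save('w3',im)
np.save('w3.npy',im)
import pickle;pickle.dump((c,state()['ee_pos'],state()['ee_rot']),open('w3.pkl','wb'))
print(P(c,[(621,38,50),(561,32,50),(634-2,-68,50),(574,-78,50)]).round())
d=tip_of('base_rim','wrist')[:1];print(d)
if d: print(onz(c,d[0]['location'],50))
E
```

```text
time_s: 6.08
ee_pos: [600.4, -94.6, 201.2]
ee_rot: [179.8, 0.2, 96.9]
force: [0.1, 0.4, -0.3]
gripper_width: 57.8
[[366.  33.]
 [290.  31.]
 [360. 166.]
 [293. 169.]]
[{'location': [334.3, 98.7], 'confidence': 0.83}]
[602.44641577 -14.38065932  50.        ]
```

View pics/w3.png

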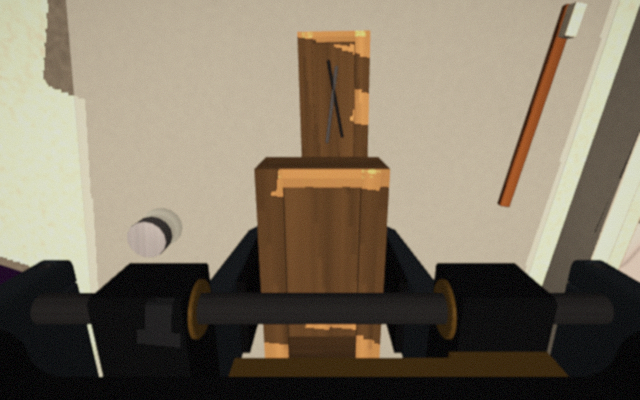

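```bash
python3 - <<'E'
from h import *
import pickle
c,ep,er=pickle.load(open('w3.pkl','rb'));im=np.load('w3.npy')
def ln(L,z):
    a,b,n=edge(im,*L);A,B=onz(c,a,z),onz(c,b,z);v=B-A
    print(n,a.round(1),b.round(1),A.round(1),B.round(1),'dir %.2f'%np.degrees(np.arctan2(v[1],v[0])));return A,B
def X(l,m):
    a,b=l;p,q=m;t=np.linalg.solve(np.column_stack([(b-a)[:2],-(q-p)[:2]]),(p-a)[:2]);return a+(b-a)*t[0]
print('base');z=50
l=ln([(302,155),(298.5,38)],z);r=ln([(368,152),(370,40)],z);f=ln([(300,32),(368,31)],z)
P1,P2=X(l,f),X(r,f);print(P1.round(1),P2.round(1),'width',np.linalg.norm(P2-P1).round(1))
u=(l[1]-l[0])/np.linalg.norm(l[1]-l[0])+(r[1]-r[0])/np.linalg.norm(r[1]-r[0]);u/=np.linalg.norm(u)
cen=(P1+P2)/2-u*55;print('centre',cen.round(1),'yaw',np.degrees(np.arctan2(u[1],u[0])).round(2))
print('held, in tool');R=Ro.from_euler('xyz',er,degrees=True);zt=ep[2]+5.0-0.5
l=ln([(257.5,175),(259,225)],zt);r=ln([(387.5,175),(386,222)],zt);f=ln([(262,168),(382,168)],zt)
for k in (X(l,f),X(r,f),*l,*r): print(R.inv().apply(k-ep).round(1))
E
```

```text
base
21 [301.1 155. ] [296.9  38. ] [579.8 -64.6  50. ] [567.   27.8  50. ] dir 97.90
20 [367.4 152. ] [369.5  40. ] [636.9 -55.1  50. ] [624.4  33.4  50. ] dir 98.05
21 [300.1  36.7] [367.9  26.3] [569.3  29.1  50. ] [621.6  43.   50. ] dir 14.92
[566.9  28.4  50. ] [623.   43.4  50. ] width 58.1
centre [602.5 -18.6  50. ] yaw 97.98
held, in tool
23 [254.1 175.1] [256.9 225.1] [566.3 -48.6 205.8] [569.  -71.3 205.8] dir -83.26
23 [389.6 175.1] [386.5 222. ] [623.7 -41.7 205.8] [626.2 -63.  205.8] dir -83.49
25 [262.  168.4] [382.  168.3] [569.4 -45.4 205.8] [620.  -39.2 205.8] dir 6.90
[ 52.6 -28.3  -4.8]
[52.6 29.6 -4.5]
[ 49.8 -28.3  -4.7]
[ 27.  -28.4  -4.7]
[49.7 29.5 -4.5]
[28.3 29.4 -4.5]
```

```bash
python3 - <<'E'
from h import *
rows([604.4,-34.5,98],down(7.98))
E
```

```text
ROW 0.1190 0.0218 0.2062 0.0023 0.0018 -0.0115 nrows 2.9
```

```bash
python3 -m jog '0.06 0.011 0 0.002 0.002 -0.011;0.119 0.022 0.02 0.002 0.002 -0.011;0.119 0.022 0.08 0.002 0.002 -0.011;0.119 0.022 0.14 0.002 0.002 -0.011;0.119 0.022 0.19 0.002 0.002 -0.011;0.119 0.022 0.206 0.002 0.002 -0.011;0.119 0.022 0.206 0.002 0.002 -0.011;0.119 0.022 0.206 0.002 0.002 -0.011;0.119 0.022 0.206 0.002 0.002 -0.011'
python3 - <<'E'
from h import *
im=grab_frame('wrist');save('w4',cv2.resize(im[0:380,180:480],None,fx=2,fy=2)[:600]);c=calibration('wrist');np.save('w4.npy',im)
b=np.array([602.5,-18.6,50]);u=np.array([-.139,.99,0]);y=np.array([.99,.139,0])
print(P(c,[b+55*u-29*y,b+55*u+29*y,b+20*u-29*y,b+20*u+29*y]).round(1))
rows([604.4,-34.5,77.5],down(7.98))
E
```

```text
time_s: 6.93
ee_pos: [606.0, -34.7, 100.2]
ee_rot: [179.7, 0.0, 97.9]
force: [0.1, -0.9, 0.2]
gripper_width: 58.1
[[266.3 115.9]
 [369.7 115.7]
 [269.2 176.8]
 [367.4 176.6]]
ROW 0.0008 -0.0032 0.0455 0.0029 0.0004 -0.0006 nrows 0.5
```

View pics/w4.png

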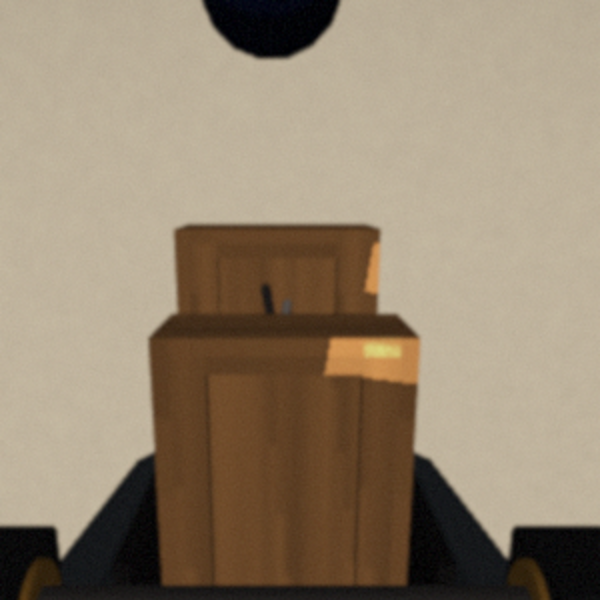

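The base edges are at crop x 175 and 379, within 1 px of the prediction, so I'm lowering with a small lateral correction.

```bash
python3 -m jog '0 -0.004 0 0.003 0 0;0 -0.004 0.01 0.003 0 0;0 -0.004 0.02 0.003 0 0;0 -0.004 0.025 0.003 0 0;0 -0.004 0.03 0.003 0 0;0 -0.004 0.03 0.003 0 0'
python3 - <<'E'
from h import *
s=state();print(s['force'],s['ee_pos']);rows([604.4,-34.5,77.5],down(7.98))
E
```

```text
time_s: 7.48
ee_pos: [603.5, -34.9, 84.3]
ee_rot: [-179.9, 0.0, 97.9]
force: [0.5, 1.3, -1.4]
gripper_width: 57.7
[ 0.53368408  1.29219914 -1.44025315] [603.51036035 -34.90564467  84.34542551]
ROW 0.0006 0.0019 0.0137 -0.0011 0.0002 -0.0006 nrows 0.2
```

```bash
python3 -m jog '0 0.0015 0 0 0 0;0 0.0015 0.004 0 0 0;0 0.0015 0.008 0 0 0;0 0.0015 0.012 0 0 0;0 0.0015 0.015 0 0 0;0 0.0015 0.015 0 0 0;0 0.0015 0.015 0 0 0'

```

```text
time_s: 8.07
ee_pos: [604.2, -34.9, 77.5]
ee_rot: [-179.9, 0.0, 97.9]
force: [-2.7, -0.2, 4.2]
gripper_width: 57.5
```

Contact came at TCP z 77.5 as predicted, so the foot is in. I'll slide gently in -y to feel the foot stop.

```bash
for i in 1; do python3 -m jog '-0.002 0 -0.001 0 0 0;-0.002 0 -0.001 0 0 0;-0.002 0 -0.001 0 0 0'; python3 -m jog '-0.004 0 0 0 0 0;-0.004 0 0 0 0 0;-0.004 0 0 0 0 0' ; done
```

```text
time_s: 8.32
ee_pos: [604.3, -35.6, 77.9]
ee_rot: [-179.9, -0.0, 97.9]
force: [-1.0, 1.5, 1.7]
gripper_width: 57.8
time_s: 8.57
ee_pos: [604.4, -35.8, 78.0]
ee_rot: [-179.9, -0.2, 97.9]
force: [-1.2, 6.2, 2.4]
gripper_width: 57.8
```

The stop is at about 20 mm, in agreement with the measurement. I'll back off slightly, settle, release and rise.

```bash
python3 -m jog '0.002 0 0.002 0 0.002 0;0.002 0 0.003 0 0.002 0;0.002 0 0.003 0 0.002 0'
python3 -m jog '0 0 0 0 0 0;0 0 0 0 0 0;0 0 0 0 0 0;0 0 0 0 0 0;0 0 0 0 0 0' 0.8
python3 -m jog '0 0 -0.03 0 0 0;0 0 -0.1 0 0 0;0 0 -0.18 0 0 0;0 0 -0.26 0 0 0;0 0 -0.34 0 0 0;0 0 -0.34 0 0 0;0 0 -0.34 0 0 0' 1
python3 - <<'E'
from h import *
c=calibration('wrist');im=grab_frame('wrist');save('w5',cv2.resize(im,(640,400)));np.save('w5.npy',im)
b=np.array([602.5,-18.6,0]);u=np.array([-.139,.99,0]);y=np.array([.99,.139,0]);d=b-19.5*u
q=lambda o,z:[(o+s*55*u+t*29*y+[0,0,z]) for s,t in ((1,-1),(1,1),(-1,-1),(-1,1))]
print('base rim pred',P(c,q(b,50)).round(1).tolist());print('deep rim pred',P(c,q(d,82)).round(1).tolist())
E
```

```text
time_s: 8.82
ee_pos: [604.5, -35.1, 77.4]
ee_rot: [-179.9, -0.3, 97.9]
force: [-2.0, 1.1, 6.9]
gripper_width: 57.7
time_s: 9.23
ee_pos: [604.4, -35.2, 77.1]
ee_rot: [-179.9, -0.3, 97.9]
force: [-0.1, -0.6, 0.4]
gripper_width: 81.7
time_s: 9.82
ee_pos: [606.0, -36.3, 249.9]
ee_rot: [179.7, -0.3, 97.9]
force: [0.2, -0.6, -1.5]
gripper_width: 91.2
base rim pred [[289.2, 106.6], [348.5, 106.4], [292.2, 213.4], [346.5, 213.1]]
deep rim pred [[286.8, 129.9], [351.0, 129.6], [290.3, 242.3], [348.6, 242.0]]
```

View pics/w5.png

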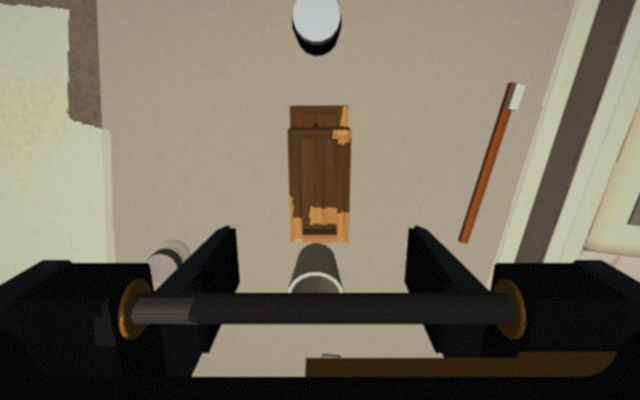

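The deep tray's rim corners (288,129), (351,129), (291,242) and (349,242) match the seated prediction to about 1 px. The next object is the shallow tray.

```bash
python3 - <<'E'
from h import *
ct=calibration('top')
A,B=[onz(ct,(120+p[0]/2,130+p[1]/2),74) for p in [(57,211),(133,197)]];v=A-B
print(A,B,np.degrees(np.arctan2(v[1],v[0])))
print('jar',onz(ct,(120+450/2,130+207/2),52).round(),'lens',onz(ct,(120+238/2,130+183/2),31).round(),'shelf edge',onz(ct,(120+350/2,130+262/2),12).round())
rows([435,345,205],down(10))
E
```

```text
[429.54616713 407.33896849  74.        ] [450.71054791 297.97866129  74.        ] 100.95298683832372
jar [ 441. -162.   52.] lens [474. 156.  31.] shelf edge [357. -13.  12.]
ROW 0.8013 -0.2319 0.0893 -0.0001 -0.0035 -0.0236 nrows 10.1
```

```bash
python3 -m jog '0.08 -0.02 0 0 -0.003 -0.03;0.16 -0.045 0 0 -0.003 -0.03;0.24 -0.07 0.02 0 -0.003 -0.03;0.32 -0.09 0.03 0 -0.003 -0.03;0.4 -0.115 0.04 0 -0.003 -0.03;0.48 -0.14 0.05 0 -0.003 -0.03;0.56 -0.16 0.06 0 -0.003 -0.03;0.64 -0.185 0.07 0 -0.003 -0.03;0.72 -0.21 0.08 0 -0.003 -0.03;0.8 -0.23 0.089 0 -0.003 -0.03;0.8 -0.23 0.089 0 -0.003 -0.03;0.8 -0.23 0.089 0 -0.003 -0.03;0.8 -0.23 0.089 0 -0.003 -0.03'
python3 - <<'E'
from h import *
c=calibration('wrist');im=grab_frame('wrist');save('w6',cv2.resize(im[60:300,200:440],None,fx=2.5,fy=2.5));np.save('w6.npy',im)
import pickle;pickle.dump(c,open('w6.pkl','wb'));print(state()['ee_pos'])
for q,z in [('shallow_edge',74),('shallow_center',45),('rack',12)]:
    for d in tip_of(q,'wrist')[:1]: print(q,d,onz(c,d['location'],z).round(1))
A,B=np.array([429.5,407,74]),np.array([450.7,298,74]);print(P(c,[A,B]).round())
E
```

```text
time_s: 10.95
ee_pos: [435.3, 343.7, 203.4]
ee_rot: [-179.8, 0.1, 100.6]
force: [-0.6, -0.4, 0.7]
gripper_width: 91.0
[435.87249781 343.25404405 203.88778561]
shallow_edge {'location': [332.3, 183.7], 'confidence': 0.89} [441.8 357.3  74. ]
shallow_center {'location': [332.6, 180.5], 'confidence': 0.9} [443.7 353.2  45. ]
rack {'location': [335.0, 343.6], 'confidence': 0.31} [487.1 152.   12. ]
[[329. 121.]
 [329. 250.]]
```

View pics/w6.png

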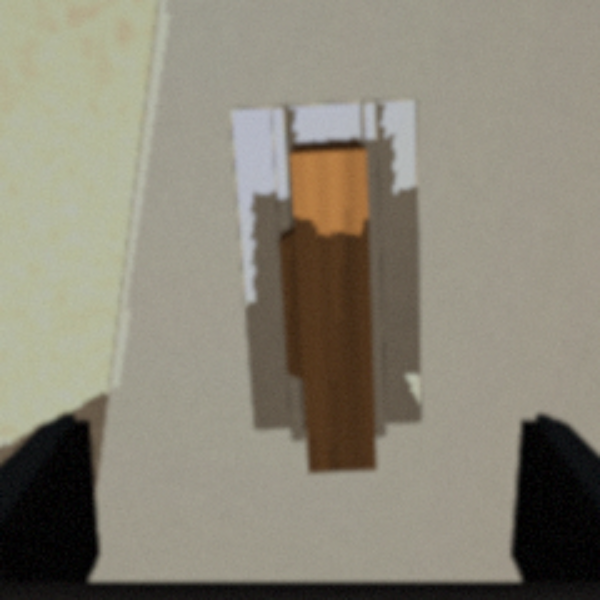

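The tray's top edge has crop corners (290,150), (367,150), (309,472) and (376,470), with the foot bulging on the robot side.

```bash
python3 - <<'E'
from h import *
import pickle;c=pickle.load(open('w6.pkl','rb'));im=np.load('w6.npy')
K=[(316,120),(346.8,120),(323.6,248.8),(350.4,248)]
Q=np.array([onz(c,p,74) for p in K]);print(Q.round(1),Q.mean(0).round(1))
r=edge(im,(350.4,246),(346.8,122),4);r=[onz(c,p,74) for p in r[:2]];v=r[1]-r[0];print(np.degrees(np.arctan2(v[1],v[0])))
for a,b in ((2,0),(3,1),(0,1),(2,3)):
    v=Q[b]-Q[a];print(np.linalg.norm(v).round(1),np.degrees(np.arctan2(v[1],v[0])).round(1))
E
```

```text
[[419.3 405.6  74. ]
 [443.1 410.   74. ]
 [445.7 297.9  74. ]
 [468.7 303.   74. ]] [444.2 354.1  74. ]
103.55000485851525
110.8 103.8
110.0 103.5
24.2 10.6
23.6 12.5
```

```bash
python3 - <<'E'
from h import *
rows([444.2,354.1,82],down(13.6))
E
```

```text
ROW 0.0188 0.0190 0.2459 -0.0003 -0.0002 -0.0350 nrows 3.0
```

```bash
python3 -m jog '0.019 0.019 0.05 0 0 -0.035;0.019 0.019 0.11 0 0 -0.035;0.019 0.019 0.17 0 0 -0.035;0.019 0.019 0.22 0 0 -0.035;0.019 0.019 0.244 0 0 -0.035;0.019 0.019 0.246 0 0 -0.035;0.019 0.019 0.246 0 0 -0.035;0.019 0.019 0.246 0 0 -0.035'
python3 - <<'E'
from h import *
rows([444.2,354.1,82],down(13.6))
E
```

```text
time_s: 11.82
ee_pos: [445.3, 354.2, 83.1]
ee_rot: [179.9, -0.1, 103.5]
force: [0.4, -0.0, 0.6]
gripper_width: 91.2
ROW 0.0004 -0.0021 0.0022 0.0009 -0.0008 -0.0008 nrows 0.0
```

```bash
python3 -m jog '0 -0.002 0 0 0 0;0 -0.002 0 0 0 0;0 -0.002 0 0 0 0;0 -0.002 0 0 0 0;0 -0.002 0 0 0 0;0 -0.002 0 0 0 0;0 -0.002 0 0 0 0;0 -0.002 0 0 0 0;0 -0.002 0 0 0 0;0 -0.002 0 0 0 0;0 -0.002 0 0 0 0' -1 25
python3 -m jog '0 0 -0.02 0 0 0;0 0 -0.06 0 0 0;0 0 -0.12 0 0 0;0 0 -0.18 0 0 0;0 0 -0.2 0 0 0;0 0 -0.2 0 0 0'
python3 - <<'E'
from h import *
yaw=8;th=30
# leaned tool: rotate about the tray's long axis so the tool points outward (+x)
u=np.array([np.cos(np.radians(90+yaw)),np.sin(np.radians(90+yaw)),0])
L=Ro.from_rotvec(-np.radians(th)*u)*down(yaw)
print('tool z',L.as_matrix()[:,2].round(2))
# bottom-edge middle at (b): tray from edge up 58 along -toolz; TCP is 58+? above
z=L.as_matrix()[:,2];yax=L.as_matrix()[:,1]
print('toolY',yax.round(2))
b=np.array([480,10,12.]);off=83.1-16  # TCP above the tray's lower side edge (which stood at z=16)
lift=b+np.array([0,0,12*np.sin(np.radians(th))+25])-off*z
print('lower edge point ->TCP hover',lift.round(1));rows([435,200,180],down(yaw))
rows(lift,L)
E
```

```text
time_s: 12.73
ee_pos: [444.2, 353.9, 83.0]
ee_rot: [179.9, -0.1, 103.5]
force: [-0.1, 0.3, -0.3]
gripper_width: 23.8
time_s: 13.23
ee_pos: [445.6, 354.9, 186.5]
ee_rot: [179.6, -0.2, 103.5]
force: [-1.3, 0.3, -1.4]
gripper_width: 24.0
tool z [ 0.5   0.07 -0.87]
toolY [0.86 0.12 0.5 ]
lower edge point ->TCP hover [446.8   5.3 101.1]
ROW -0.2962 -0.0931 0.0111 0.0049 -0.0028 0.0615 nrows 3.7
ROW -0.6809 -0.1626 0.1668 -0.3282 -0.0189 0.0593 nrows 8.6
```

```bash
python3 -m jog '-0.07 -0.02 0 0 0 0.01;-0.14 -0.035 0 -0.04 0 0.02;-0.21 -0.05 0 -0.08 0 0.03;-0.28 -0.07 0 -0.12 0 0.04;-0.35 -0.085 0 -0.16 -0.01 0.05;-0.42 -0.1 0 -0.2 -0.01 0.059;-0.49 -0.12 0.02 -0.24 -0.01 0.059;-0.56 -0.135 0.05 -0.28 -0.015 0.059;-0.63 -0.15 0.08 -0.32 -0.019 0.059;-0.681 -0.163 0.11 -0.328 -0.019 0.059;-0.681 -0.163 0.14 -0.328 -0.019 0.059;-0.681 -0.163 0.167 -0.328 -0.019 0.059;-0.681 -0.163 0.167 -0.328 -0.019 0.059;-0.681 -0.163 0.167 -0.328 -0.019 0.059'
python3 - <<'E'
from h import *
s=state();R=Ro.from_euler('xyz',s['ee_rot'],degrees=True).as_matrix();z=R[:,2];y=R[:,1]
print(s['qpos'],R.round(2).tolist())
e=np.array(s['ee_pos'])+67*z; print('low edge, both faces',(e-12*y).round(1),(e+12*y).round(1))
print('down 1mm in units',(R.T@[0,0,-1]/500).round(5))
E
```

```text
time_s: 14.4
ee_pos: [443.9, 4.2, 97.9]
ee_rot: [150.4, -0.0, 97.9]
force: [0.2, 0.6, -0.7]
gripper_width: 23.9
[ -5.6385616    7.13891082 138.09658924  48.8980261    8.83942549
 -60.36489308] [[-0.14, 0.86, 0.49], [0.99, 0.12, 0.07], [0.0, 0.49, -0.87]]
low edge, both faces [466.3   7.4  33.7] [487.   10.2  45.6]
down 1mm in units [-0.      -0.00099  0.00174]
```

```bash
python3 -m jog '-0.008 0.04 0.04 0 0 0;-0.008 0.035 0.05 0 0 0;-0.008 0.0338 0.06 0 0 0;-0.008 0.0338 0.06 0 0 0;-0.008 0.0338 0.06 0 0 0'
python3 - <<'E'
from h import *
s=state();R=Ro.from_euler('xyz',s['ee_rot'],degrees=True).as_matrix();z=R[:,2];y=R[:,1]
print(s['qpos'].round(1),s['force'])
e=np.array(s['ee_pos'])+67*z; print('low edge, both faces',(e-12*y).round(1),(e+12*y).round(1))
E
```

```text
time_s: 14.82
ee_pos: [472.3, 4.4, 78.7]
ee_rot: [150.6, -0.1, 97.9]
force: [0.2, 0.1, -0.5]
gripper_width: 23.8
[ -5.1  11.8 136.3  64.4   7.1 -75.5] [ 0.23267899  0.10808257 -0.51981223]
low edge, both faces [494.5   7.5  14.5] [515.2  10.4  26.3]
```

```bash
python3 -m jog '0 -0.0025 0.0045 0 0 0;0 -0.0025 0.0045 0 0 0;0 -0.0025 0.0045 0 0 0'

```

```text
time_s: 15.07
ee_pos: [471.8, 4.3, 76.2]
ee_rot: [150.6, -0.0, 97.9]
force: [-0.5, -0.8, -0.9]
gripper_width: 23.5
```

```bash
python3 -m jog '0 -0.001 0.0018 0 0 0;0 -0.001 0.0018 0 0 0'
python3 -m jog '0 0 0 0 0 0;0 0 0 0 0 0;0 0 0 0 0 0;0 0 0 0 0 0;0 0 0 0 0 0;0 0 0 0 0 0' 1
python3 -m jog '0 0 -0.03 0 0 0;0 0 -0.06 0 0 0;0 0 -0.1 0 0 0;0 0 -0.14 0 0 0;0 0 -0.18 0 0 0;0 0 -0.2 0 0 0;0 0 -0.2 0 0 0'
python3 - <<'E'
from h import *
rows([465,-40,215],down(8)); print(state()['qpos'].round(1))
E
```

```text
time_s: 15.23
ee_pos: [471.9, 4.3, 76.0]
ee_rot: [150.5, -0.0, 97.9]
force: [-3.1, 0.1, 7.1]
gripper_width: 23.7
time_s: 15.73
ee_pos: [471.7, 4.3, 75.9]
ee_rot: [150.5, -0.0, 97.9]
force: [-0.4, -0.8, -0.3]
gripper_width: 61.0
time_s: 16.32
ee_pos: [423.3, -2.7, 165.1]
ee_rot: [150.3, 0.1, 97.9]
force: [0.5, 0.2, 1.0]
gripper_width: 91.3
ROW -0.0855 0.1123 -0.0506 0.3302 0.0010 -0.0014 nrows 4.2
[ -7.5  -2.6 133.9  21.1  21.2 -33.2]
```

```bash
python3 -m jog '-0.02 0.02 -0.05 0.07 0 0;-0.04 0.05 -0.05 0.14 0 0;-0.06 0.08 -0.05 0.21 0 0;-0.085 0.112 -0.05 0.28 0 0;-0.085 0.112 -0.05 0.33 0.001 0;-0.085 0.112 -0.05 0.33 0.001 0;-0.085 0.112 -0.05 0.33 0.001 0;-0.085 0.112 -0.05 0.33 0.001 0'
python3 - <<'E'
from h import *
c=calibration('wrist');im=grab_frame('wrist');save('w7',im);np.save('w7.npy',im)
import pickle;pickle.dump(c,open('w7.pkl','wb'));print(state()['ee_pos'])
for q,z in [('shallow_center',27)]:
    for d in tip_of(q,'wrist')[:2]: print(q,d,onz(c,d['location'],z).round(1))
E
```

```text
time_s: 16.98
ee_pos: [463.5, -39.3, 213.1]
ee_rot: [-179.9, -0.1, 97.9]
force: [0.5, 0.1, 0.3]
gripper_width: 91.4
[463.24479396 -39.40726774 213.56554467]
shallow_center {'location': [329.8, 138.0], 'confidence': 0.64} [465.5   5.1  27. ]
```

View pics/w7.png

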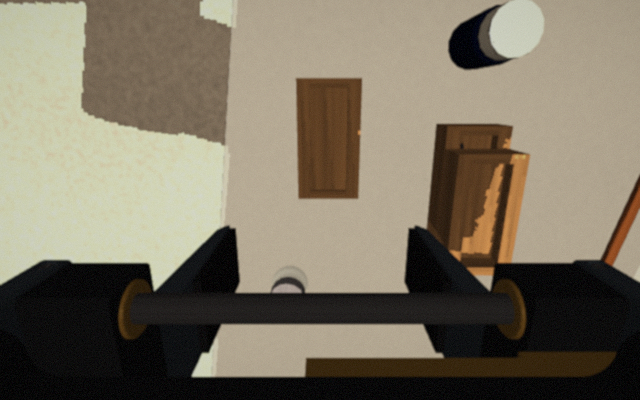

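The shallow tray lies flat with its open side up. Its corners are (296,79), (362,80), (358,198) and (299,198).

```bash
python3 - <<'E'
from h import *
import pickle;c=pickle.load(open('w7.pkl','rb'));im=np.load('w7.npy')
C=[(296.5,79),(361.5,79.5),(358,198),(299,198)]
def ln(a,b): 
    p,q,n=edge(im,a,b,4);return np.append(p,1),np.append(q,1)
L=[ln(C[i],C[(i+1)%4]) for i in range(4)];l=[np.cross(*k) for k in L]
K=[]
for i in range(4):
    x=np.cross(l[i-1],l[i]);K.append(x[:2]/x[2])
Q=np.array([onz(c,p,42) for p in K]);print(np.round(K,1).tolist(),Q.mean(0).round(1))
for a,b in ((3,0),(2,1),(0,1),(3,2)):
    v=Q[b]-Q[a];print(np.linalg.norm(v).round(1),np.degrees(np.arctan2(v[1],v[0])).round(1))
m=Q.mean(0);rows([m[0],m[1],41],down(8.4))
E
```

```text
[[295.9, 77.5], [361.5, 77.5], [357.6, 198.6], [297.8, 198.6]] [463.9   3.7  42. ]
110.5 97.6
110.4 97.8
57.4 7.9
57.9 8.0
ROW 0.0850 0.0133 0.3460 -0.0004 -0.0008 -0.0057 nrows 4.3
```

```bash
python3 -m jog '0.04 0.013 0.05 0 -0.001 0.001;0.085 0.013 0.12 0 -0.001 0.001;0.085 0.013 0.19 0 -0.001 0.001;0.085 0.013 0.26 0 -0.001 0.001;0.085 0.013 0.32 0 -0.001 0.001;0.085 0.013 0.344 0 -0.001 0.001;0.085 0.013 0.344 0 -0.001 0.001;0.085 0.013 0.344 0 -0.001 0.001'
python3 -m jog '0 0 0 0 0 0;0 0 0 0 0 0;0 0 0 0 0 0;0 0 0 0 0 0;0 0 0 0 0 0;0 0 0 0 0 0;0 0 0 0 0 0;0 0 0 0 0 0' -1 20
python3 - <<'E'
from h import *
s=state();p=np.array(s['ee_pos']);u=np.array([-.139,.99,0]);y=np.array([.99,.139,0])
m=np.array([463.9,3.7,0])
print('tray rel TCP along u',(m-p)@u,'along y',(m-p)@y, 'z', 27-p[2])
E
```

```text
time_s: 17.75
ee_pos: [462.8, 3.7, 42.1]
ee_rot: [-179.9, 0.0, 97.8]
force: [0.7, 0.7, -0.0]
gripper_width: 91.7
time_s: 18.42
ee_pos: [463.1, 3.7, 42.6]
ee_rot: [-180.0, 0.0, 97.8]
force: [-0.6, 1.3, 5.0]
gripper_width: 58.0
tray rel TCP along u -0.0861488626260472 along y 0.7551751157955529 z -15.625711955971965
```

```bash
python3 -m jog '0 0 -0.06 0 0 0;0 0 -0.14 0 0 0;0 0 -0.22 0 0 0;0 0 -0.25 0 0 0;0 0 -0.25 0 0 0'
python3 - <<'E'
from h import *
rows([601.8,-18.7,130],down(7.98))
E
```

```text
time_s: 18.83
ee_pos: [465.8, 3.7, 171.5]
ee_rot: [179.5, 0.1, 97.8]
force: [0.5, -0.7, -1.6]
gripper_width: 58.0
ROW -0.0811 0.2628 0.0854 0.0054 0.0010 -0.0022 nrows 3.5
```

```bash
python3 -m jog '-0.02 0.06 0 0 0 0;-0.04 0.13 0 0.003 0.001 0;-0.06 0.2 0 0.004 0.001 -0.002;-0.081 0.26 0.02 0.005 0.001 -0.002;-0.081 0.262 0.06 0.005 0.001 -0.002;-0.081 0.262 0.085 0.005 0.001 -0.002;-0.081 0.262 0.085 0.005 0.001 -0.002;-0.081 0.262 0.085 0.005 0.001 -0.002;-0.081 0.262 0.085 0.005 0.001 -0.002'
python3 - <<'E'
from h import *
c=calibration('wrist');im=grab_frame('wrist');save('w8',cv2.resize(im[0:300,170:470],None,fx=2,fy=2))
rows([601.8,-18.7,113.5],down(7.98))
E
```

```text
time_s: 19.58
ee_pos: [601.2, -18.6, 130.0]
ee_rot: [180.0, -0.0, 98.0]
force: [0.5, -0.0, -0.7]
gripper_width: 57.9
ROW -0.0002 0.0006 0.0343 0.0009 0.0001 -0.0001 nrows 0.4
```

View pics/w8.png

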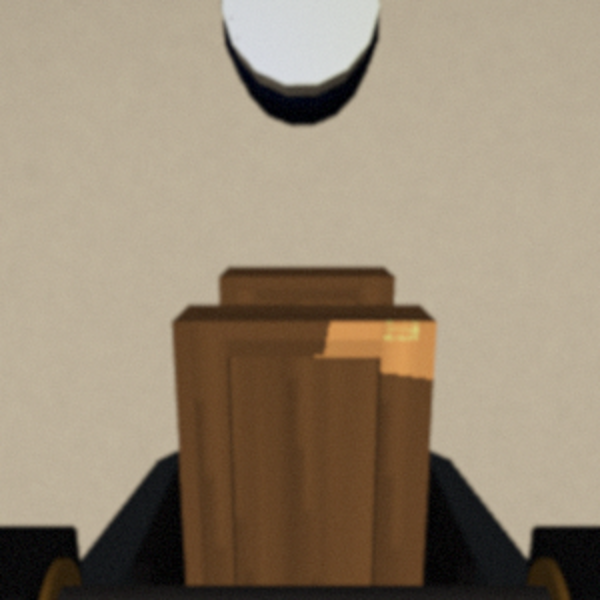

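```bash
python3 -m jog '0 0.001 0.01 0 0 0;0 0.001 0.02 0 0 0;0 0.001 0.03 0 0 0;0 0.001 0.033 0 0 0;0 0.001 0.034 0 0 0;0 0.001 0.034 0 0 0'
python3 - <<'E'
from h import *
rows([602,-18.7,106.6],down(7.98))
E
```

```text
time_s: 20.13
ee_pos: [601.9, -18.5, 113.4]
ee_rot: [179.9, 0.0, 98.0]
force: [1.0, -0.4, -0.8]
gripper_width: 57.8
ROW -0.0004 0.0002 0.0137 0.0007 0.0001 -0.0000 nrows 0.2
```

```bash
python3 -m jog '0 0 0.004 0 0 0;0 0 0.008 0 0 0;0 0 0.012 0 0 0;0 0 0.0145 0 0 0;0 0 0.0145 0 0 0;0 0 0.0145 0 0 0'

```

```text
time_s: 20.63
ee_pos: [601.9, -18.6, 106.7]
ee_rot: [179.9, 0.0, 98.0]
force: [-2.2, 0.7, 3.3]
gripper_width: 57.8
```

```bash
python3 -m jog '0 0 0 0 0 0;0 0 0 0 0 0;0 0 0 0 0 0;0 0 0 0 0 0;0 0 0 0 0 0;0 0 0 0 0 0' 0.9
python3 -m jog '0 0 -0.03 0 0 0;0 0 -0.1 0 0 0;0 0 -0.18 0 0 0;0 0 -0.26 0 0 0;-0.03 0 -0.3 0 0 0;-0.06 0 -0.3 0 0 0;-0.06 0 -0.3 0 0 0;-0.06 0 -0.3 0 0 0' 1
python3 - <<'E'
from h import *
import pickle
c=calibration('wrist');im=grab_frame('wrist');np.save('w9.npy',im);pickle.dump(c,open('w9.pkl','wb'))
t=grab_frame('scene');save('fin',np.vstack([cv2.resize(im[60:300,220:420],(500,600)).transpose(0,1,2)[:600]]))
a=cv2.resize(im[60:300,220:420],(400,480));b=cv2.resize(t[165:285,260:410],(390,312));b=cv2.copyMakeBorder(b,0,168,0,0,cv2.BORDER_CONSTANT)
save('fin',np.hstack([a,b]))
b=np.array([602.5,-18.6,0]);u=np.array([-.139,.99,0]);y=np.array([.99,.139,0]);d=b-19.5*u
q=lambda o,z:[(o+s*55*u+t*29*y+[0,0,z]) for s,t in ((1,-1),(1,1),(-1,1),(-1,-1))]
f=lambda p:((P(c,p)-[220,60])*2).round(1).tolist()
print('base',f(q(b,50)),'deep',f(q(d,82)),'shal',f(q(b,106)))
print(state()['ee_pos'])
E
```

```text
time_s: 21.13
ee_pos: [601.9, -18.6, 106.6]
ee_rot: [179.9, 0.0, 98.0]
force: [-0.5, 0.1, 0.4]
gripper_width: 86.7
time_s: 21.8
ee_pos: [605.2, -48.7, 255.3]
ee_rot: [-179.9, -0.0, 97.9]
force: [-0.3, -0.2, -0.1]
gripper_width: 91.0
base [[146.0, 65.7], [264.4, 65.4], [259.6, 280.3], [151.5, 280.6]] deep [[141.5, 110.0], [269.3, 109.7], [263.7, 336.1], [147.8, 336.3]] shal [[135.2, 64.4], [275.8, 64.0], [269.1, 315.5], [142.6, 315.8]]
[604.94880218 -47.91390028 254.59969956]
```

View pics/fin.png

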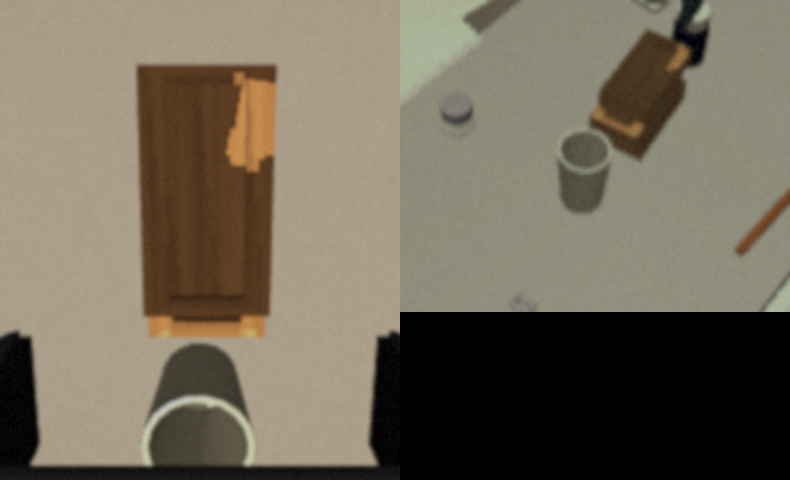

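The shallow rim is at (137,65), (276,65), (269,317) and (144,317), within about 1 mm of straight above the base. The deep tray's end at row 337 matches its ~19.5 mm step (predicted 336). The job is ready to hand in.

```bash
python3 -c "
from workcell import *
print(job_done())"
```

```text
the job is handed in; nothing more can be done
None
```

The stack is built and handed in at about 22 s of robot time, well under the 70 s limit.

- **Deep tray:** I picked it off the shelf, lowered it onto the bottom tray and slid it away from the bottle until its foot met the stop. I then backed it off by under 1 mm. It touched down at the predicted height (77.5 mm), and the view after release matched the seated pose to about 1 px, stepped about 19.5 mm.
- **Shallow tray:** I lifted it from the holder, leaned it about 30° and let it fall flat on the free part of the shelf. I then took it again across its width and seated it on the deep tray. It touched down at 106.7 mm against 106.6 mm expected.
- **Last check:** The final wrist view has the shallow rim within about 1 mm of straight above the bottom tray, square and open side up. The deep tray's visible end was also within about 1 px of prediction. Two estimates of the bottom tray's lengthwise position differed by about 1 mm, which is within the foot's play.
- **Surroundings:** The highest measured wrist force I saw was about 7 N. The tumbler, bottle and jar look untouched in the pictures. I did not check the lens case, curler, soap dish, toothbrush and holder individually at the end. The gripper was open and clear of the stack at hand-in.

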